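# Tip and hook a bearing flange out from under the guard

## Robot

A 6-joint arm with a two-finger parallel gripper is mounted at the origin on the work surface. World frame = base frame: x ahead of the robot, y to its left, z up, the work surface at z = 0. Lengths are in mm, angles in rad, forces in N, time in s.
With the tool pointing down it reaches from about 275 to 1000 mm from the base axis. Payload 8.4 kg.
Tool frame: the origin (TCP) lies at the centre of the arm's flange, where the gripper is bolted on; the fingertips stand 173 mm ahead of it and the grasp point (between the pads) lies 155 mm ahead of it (tcp_to_tips is the distance from the TCP to the fingertips, in mm); z points along the fingers, x is the direction in which the jaws open and shut, and the axes are right-handed (so a half turn about z gives the same grasp; the last joint's range is limited). The gripper opens to 85 mm and grips with 20 to 120 N. Pads are 22 mm wide; open, the fingers measure 114 mm over their backs; the gripper's body (76 mm by 85 mm) begins 54 mm behind the grasp point. The pads swing forward as they close: fully open they stand 13 mm farther back than shut.
Start: joints at [-1.132, 0.353, 1.633, -0, 1.155, -0.002], TCP at [266.664, -565.261, 404.681] pointing down, gripper open.
Joint ranges: [-2.63, 2.63], [-0.92, 2.1], [0.06, 2.66], [-1.3, 4.44], [0, 2.69], [-3.02, 3.02]. Speed limits (rad/s): [2.22, 2.22, 2.79, 3.14, 3.14, 3.14].

## Interface

Orientations are given as [roll, pitch, yaw] about the fixed x, y, z axes, in that order (R = Rz(yaw) Ry(pitch) Rx(roll)).
In Python, from rig import sense, grab_frame, camera_info, sign_off, tcp_to_tips gives the robot as it stands.
- The arm moves only by the shell command python3 -m creep 'ROWS' [FORCE]. ROWS is text: rows parted by semicolons, each of 5 numbers parted by spaces: the opening in per cent of the stroke, from 0 (shut) to 100 (fully open), then the shift along the tool's x, y, z in cm, then the turn about the tool's z in degrees. In form: fingers tx ty tz roll; .... A call has 1 to 20 rows; each row is the pose to reach, as a shift and turn from the pose measured when the call began, along the tool's axes at that moment; what a row does not reach only later rows make up. A row lasts 1/10 s, in which the tool goes at most 50 mm and 8.59 degrees, less where a joint would pass 70% of its speed; a pose out of reach is approached as far as the arm can. A call with a gripper value outside its range is refused whole. The fingers move at their own pace and stop on an object; FORCE is the grip in N (left out, the last holds). Time passes only in rows, so rows that repeat a pose let the fingers close. It gives the time, the measured TCP pose, the force and the opening at its end, in the units of the state.
- sense(): the state, without advancing time (a new reading comes with each control period).
- grab_frame(name): name is "scene" or "top" or "wrist"; returns (picture, depth): 480x640x3 uint8, blue, green, red; 480x640 float32, mm along the optical axis (not along the pixel's ray), 0 where there is no reading.
- camera_info(name): a dict with "vertical_fov" (degrees; the focal length in pixels is half the picture's height over the tangent of half this angle, whatever the lens; pixels are square), "cx", "cy" (the principal point, pixels), "D" ([k1, k2, p1, p2, k3] as OpenCV has them; the pictures are not rectified), "world_to_cam" (4x4, takes a point from world to camera coordinates). Camera axes: x right, y down, z forward; pixel columns grow to the right and rows downward; lengths in mm; the calibration is good to about 2 mm. A picture is of the moment at which its call begins: read the wrist's pose just before it. camera_info takes no time and is no camera call; for the wrist camera it gives the pose at the moment of the call.
- sign_off(): hands the job in, once; it reports no verdict.
The state is a dict: "clock": time; "qpos": joint angles; "qvel": joint speeds; "joint_efforts": joint torques, N m; "eef_pos": TCP position; "tcp_rot": TCP orientation; "contact_force": force on the tool from outside, world axes, zero at the start; "wrist_torque": the same for the moment, N m; "opening": opening from 0.0 (shut) to 1.0 (fully open).
Only numpy, scipy, OpenCV 4.12 (cv2) and the standard library are available. Lean on these libraries where they do the work, as an engineer would, in place of code of your own. Each camera call takes 0.05 s, during which the arm holds its last target.

## Task

A square bearing flange has dropped under the fixed wire guard and stands on its edge. Take the hooked rod from its stand and with it lightly tip the flange over where it stands, onto its flat back so that the collar points up, then hook it out and leave it lying flat inside the taped square. Put the rod back in its stand; never touch the flange with the gripper or arm, let it fall collar-down, or push the tape roll, the carton or the bracket about.

Things in the scene. Friction and masses are not known exactly. Their poses are not given: they have to be found in the camera images.
- flange: Bare aluminium flange, 0.12-0.22 kg: plate 70 x 70 x 10 mm, round collar 38 mm across and 14 mm high in the middle of one side, 25 mm bore right through. Origin: centre of the flat back; z points out through the collar (its end at z = 24 mm), x and y along the plate's edges. Starts standing on an edge (z level, any heading); tips at about 11 deg towards its back, 5 deg towards its collar.
- rod: Hooked rod, 0.16 kg. Origin: centre of its black handle, 120 x 22 x 24 mm (x, y, z). From the handle's front an 8 mm steel rod runs along +x at mid height to x = 240 mm, where an 8 mm round-ended tooth goes down (-z), its end 60 mm below the rod's axis. Centre of mass 25 mm ahead of the handle's centre. Starts in the stand, level, tooth hanging down.
- stand: Fixed tool stand, base 120 x 70 x 8 mm; origin on the table under its centre, x along the rod. Two open-topped forks 8 mm thick at x = +42 and -42 mm carry the handle: slot 28 mm wide, floor 70 mm above the table, flared mouth, highest point 95 mm. The handle is grasped between the forks (76 mm apart inside).
- seat (a point): Where the handle's centre belongs in the stand: 82 mm above the table, over the stand's centre; its axes are the stand's.
- guard: Fixed guard of 20 mm aluminium profile. Origin on the table, middle of the open front edge; y points into it, x sideways. Legs at x = +-170, y = 10 and 250 mm. Front opening 320 mm wide, 180 mm high; roof of wires 32 mm apart and rails, 180 to 200 mm high; sheet walls at y = 250 and x = -170 mm; the side x = +170 is open.
- bay: Square marked with pale tape on the table in front of the guard, 160 mm inside the tape, 180 mm outside, flat. Origin at its centre, axes along its sides.
- tape_roll: Bystander: empty cardboard tape roll lying flat, 90 mm across, 34 mm high, hole 72 mm. Origin at the centre of its underside. It stands before the left or right of the guard's opening.
- carton: Bystander: small cardboard carton 70 x 80 x 34 mm (x, y, z), origin at the centre of its underside. It stands before the other side of the guard's opening.
- bracket: Bystander: small aluminium angle bracket, 40 x 35 mm, 34 mm high, origin at the centre of its underside, beside the taped square on the robot's side.

How it is judged:
By the outcome, as a careful person would: the job done as asked, in the order asked, and still so for the second after the job is handed in, with the robot touching nothing.
It also fails if it takes over 58 s, if anything falls off the work surface, if the arm or the gripper's body presses on something with over 40 N, if the wrist force passes 120 N, or if a joint passes its speed limit or range.

## Working session

There is one attempt and no reset: what is moved stays moved. The work goes in short steps, Python scripts to look and compute and a shell command to move; the robot and the scene stay as the last step left them, time stands still between calls to the robot, and variables do not carry over. Pictures are saved under pics/ and viewed, and the job is handed in when it is done.

```bash
ls; mkdir -p pics
python3 - <<'E'
from rig import *
import cv2,numpy as np
print(sense())
for n in("scene","top","wrist"):
    i=camera_info(n);print(n,i)
    p,d=grab_frame(n);cv2.imwrite(f"pics/{n}0.png",p);np.save(f"pics/{n}0.npy",d)
print(sense()["clock"],tcp_to_tips)
E
```

```text
pics
{'clock': 0.0, 'qpos': array([-1.13239083e+00,  3.53649088e-01,  1.63413460e+00,  5.11171027e-06,
        1.15519654e+00, -2.38295944e-03]), 'qvel': array([ 1.87151719e-05, -1.32224586e-04, -2.10797979e-03,  1.90289343e-03,
        1.10897145e-03,  5.92720927e-04]), 'joint_efforts': array([ 4.04086040e-04, -6.05252409e+01, -3.42065227e+01, -9.90897365e-05,
        9.48579371e-03,  3.13968030e-05]), 'eef_pos': array([ 266.5686357, -565.0423017,  403.9607289]), 'tcp_rot': array([-3.14158467e+00,  1.38755399e-03, -1.13000994e+00]), 'contact_force': array([0.25667493, 0.29585858, 1.03900267]), 'wrist_torque': array([ 0.01247071, -0.04715159,  0.01740946]), 'opening': 1.0003787698900102}
scene {'vertical_fov': 53.3514398245499, 'cx': 314.43832475849155, 'cy': 243.77018386895273, 'D': array([-0.08251321,  0.        ,  0.        ,  0.        ,  0.        ]), 'world_to_cam': array([[ 6.36587367e-01,  7.71143881e-01,  9.67671322e-03,
        -3.10141928e+02],
       [ 4.24938481e-01, -3.40265018e-01, -8.38836698e-01,
        -1.81372886e+02],
       [-6.43571140e-01,  5.38104852e-01, -5.
[... 491 characters left out ...]
7090453e-01, -2.00540942e-02, -9.92918758e-01,
         9.27752482e+02],
       [ 0.00000000e+00,  0.00000000e+00,  0.00000000e+00,
         1.00000000e+00]])}
wrist {'vertical_fov': 60.96445796362927, 'cx': 324.2956609269072, 'cy': 248.99440695216956, 'D': array([-0.05657446,  0.        ,  0.        ,  0.        ,  0.        ]), 'world_to_cam': array([[ 4.26796610e-01, -9.04347596e-01, -2.80854205e-04,
        -6.23942956e+02],
       [-8.55570044e-01, -4.03877173e-01,  3.23856649e-01,
        -4.22907169e+01],
       [-2.92992413e-01, -1.37980630e-01, -9.46106121e-01,
         3.79133765e+02],
       [ 0.00000000e+00,  0.00000000e+00,  0.00000000e+00,
         1.00000000e+00]])}
0.15 173.4
```

View pics/scene0.png

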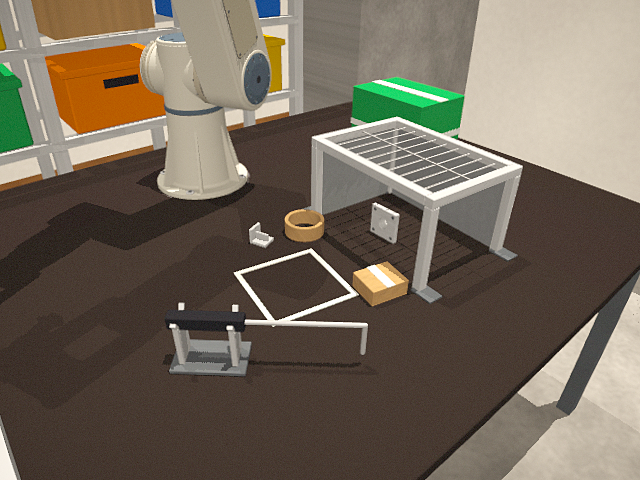

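View pics/top0.png

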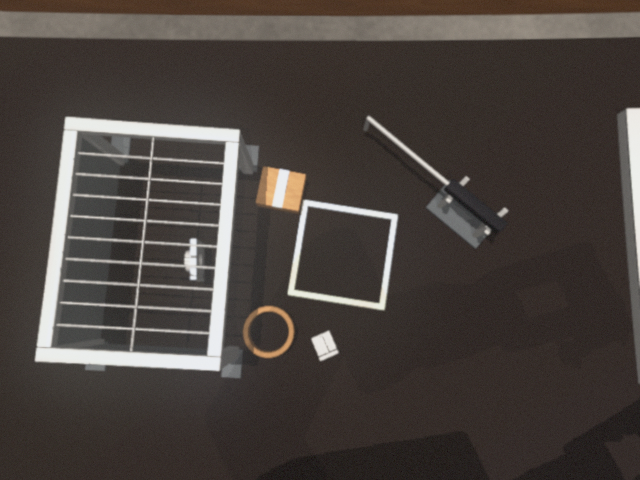

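View pics/wrist0.png

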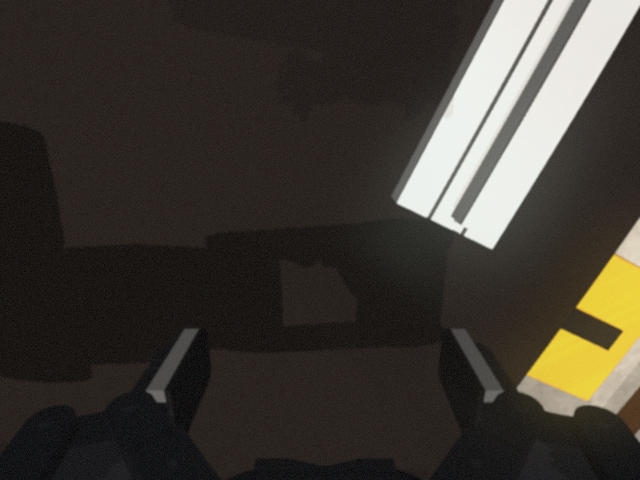

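```bash
cat > h.py <<'E'
from rig import *
import cv2,numpy as np
def K(n):
    i=camera_info(n);f=240/np.tan(np.radians(i["vertical_fov"]/2))
    return np.array([[f,0,i["cx"]],[0,f,i["cy"]],[0,0,1]]),i["D"],i["world_to_cam"]
def ray(n,uv,cam=None):
    k,D,T=cam or K(n)
    p=cv2.undistortPoints(np.array(uv,float).reshape(-1,1,2),k,D).reshape(-1,2)
    d=np.c_[p,np.ones(len(p))]@T[:3,:3]
    return -T[:3,:3].T@T[:3,3],d
def plane(n,uv,z,cam=None):
    o,d=ray(n,uv,cam);return o+d*((z-o[2])/d[:,2])[:,None]
def dep(n,uv,D_,cam=None):
    o,d=ray(n,uv,cam);return np.array([o+d[i]*D_[int(round(v)),int(round(u))] for i,(u,v) in enumerate(uv)])
def proj(n,P,cam=None):
    k,D,T=cam or K(n)
    return cv2.projectPoints(np.array(P,float).reshape(-1,1,3),cv2.Rodrigues(T[:3,:3])[0],T[:3,3],k,D)[0].reshape(-1,2)
def crop(src,x,y,w,h,s,out):
    p=cv2.imread(src) if isinstance(src,str) else src
    cv2.imwrite(out,cv2.resize(p[y:y+h,x:x+w],None,fx=s,fy=s,interpolation=cv2.INTER_CUBIC))
E
python3 - <<'E'
from h import *
crop("pics/scene0.png",340,180,100,75,8,"pics/c1.png")
crop("pics/top0.png",150,220,100,75,8,"pics/c2.png")
crop("pics/top0.png",340,100,180,135,4.4,"pics/c3.png")
E
```

```text
(no output)
```

View pics/c1.png

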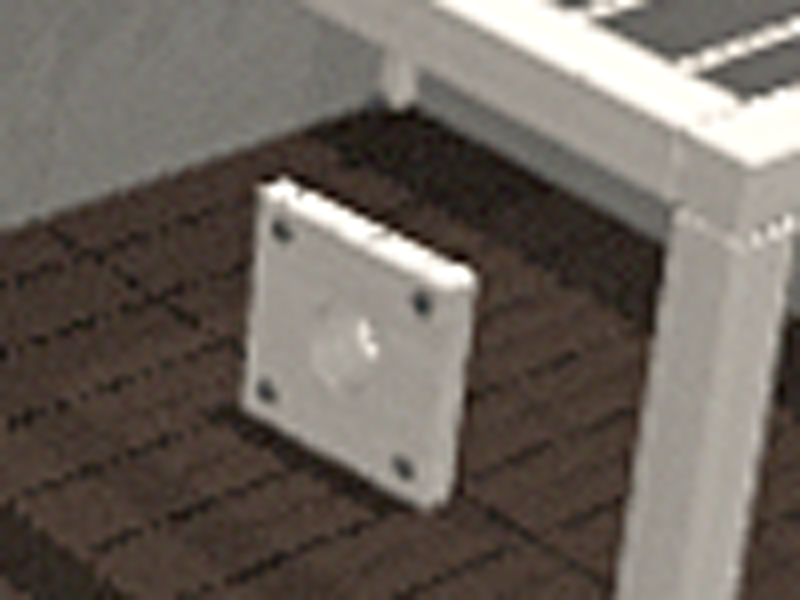

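View pics/c2.png

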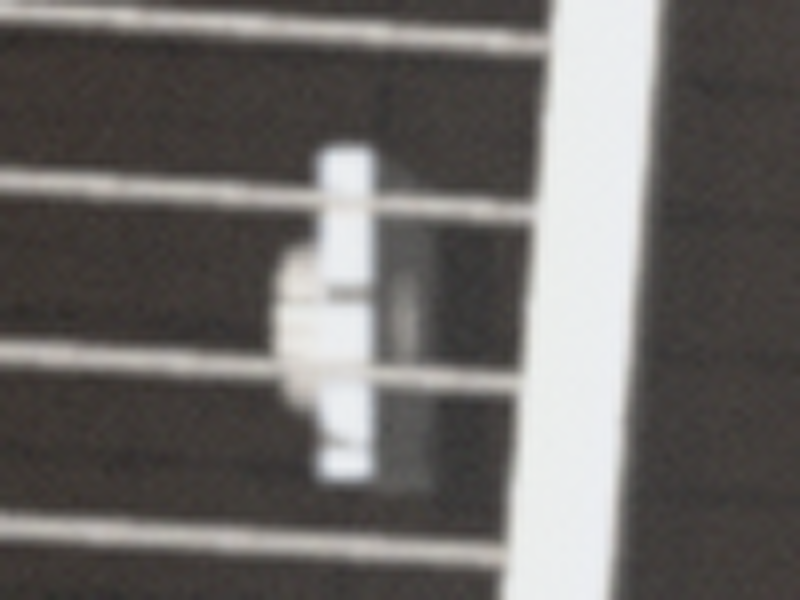

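View pics/c3.png

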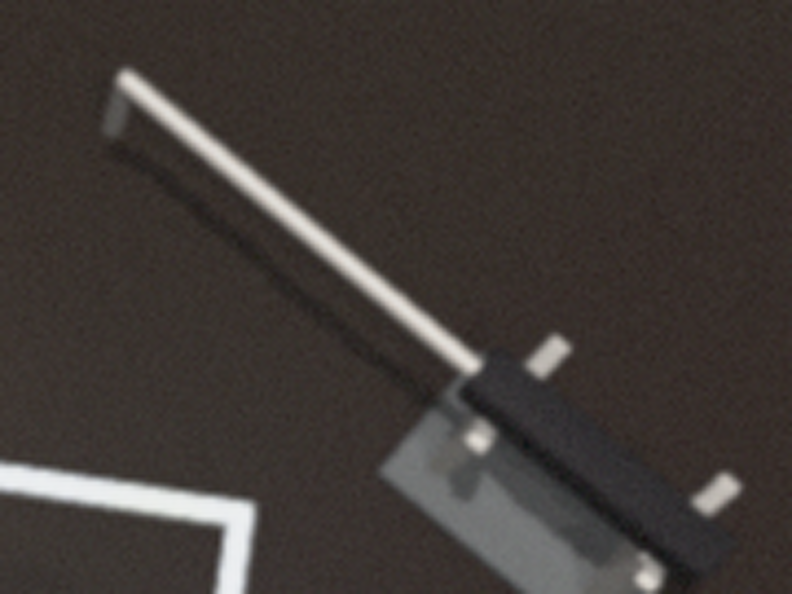

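Run:
```python
from h import *
np.set_printoptions(precision=1,suppress=True)
d=np.load("pics/top0.npy")
c2=lambda L:[(150+(x+.5)/8-.5,220+(y+.5)/8-.5) for x,y in L]
c3=lambda L:[(340+x/4.4-.4,100+y/4.4-.4) for x,y in L]
F=plane("top",c2([(317,147),(374,147),(374,480),(317,480)]),70);print("flange top",F)
print("depth",dep("top",c2([(345,240),(345,310)]),d))
ce=c2([(275,325)]);print("collar",plane("top",ce,45))
print("rod tip",plane("top",c3([(124,76)]),86),"rod root",plane("top",c3([(475,365)]),86))
print("forks",plane("top",c3([(549,356),(716,494),(479,437),(648,575)]),95))
print("forkdepth",dep("top",c3([(549,356),(716,494),(600,460)]),d))
H=plane("top",c3([(497,345),(732,540),(704,578)]),94);print("handle",H)
# stand base far corners
# bay
p=cv2.imread("pics/top0.png");g=cv2.cvtColor(p,cv2.COLOR_BGR2GRAY)
m=(g>150).astype(np.uint8);cs,_=cv2.findContours(m,cv2.RETR_CCOMP,cv2.CHAIN_APPROX_NONE)
for c in cs:
    if cv2.contourArea(c)>60:
        a=cv2.approxPolyDP(c,6,True).reshape(-1,2)
        print(cv2.contourArea(c),plane("top",a,0).tolist() if len(a)<7 else len(a))
hsv=cv2.cvtColor(p,cv2.COLOR_BGR2HSV)
m=((hsv[...,1]>100)&(hsv[...,2]>90)).astype(np.uint8)
cs,_=cv2.findContours(m,cv2.RETR_EXTERNAL,cv2.CHAIN_APPROX_NONE)
for c in cs:
    if cv2.contourArea(c)>60: 
        r=cv2.minAreaRect(c);print("orange",r,plane("top",[r[0]],34),plane("top",cv2.boxPoints(r),34).tolist())
```

```text
flange top [[558.8 177.9  70. ]
 [558.7 165.8  70. ]
 [487.  164.4  70. ]
 [487.1 176.4  70. ]]
depth [[538.5 171.3  71. ]
 [523.3 170.8  72.1]]
collar [[522.5 191.9  45. ]]
rod tip [[ 768.6 -132.8   86. ]] rod root [[ 650.6 -268.9   86. ]]
forks [[ 651.8 -295.3   95. ]
 [ 596.9 -357.6   95. ]
 [ 620.  -267.    95. ]
 [ 565.5 -330.    95. ]]
forkdepth [[ 653.6 -297.6   87.5]
 [ 597.9 -359.6   89.6]
 [ 610.7 -313.8   94.1]]
handle [[ 656.6 -275.6   94. ]
 [ 579.1 -363.2   94. ]
 [ 564.3 -351.8   94. ]]
439.5 [[394.5002364558643, -62.130290564031625, 0.0], [382.19635429964904, -32.768062479506504, 0.0], [342.8026644535232, -47.04554279464705, 0.0], [356.71088318802447, -78.12884730062527, 0.0]]
216.0 10
9225.0 [[638.5576435363307, -19.40193117421915, 0.0], [462.45763463812364, 10.960451292078414, 0.0], [433.58034315635257, -163.92717600815354, 0.0], [608.9288143634985, -194.32548123527022, 0.0]]
7378.0 [[627.0486802734176, -26.867847722048065, 0.0], [601.3775675888832, -182.841022148463, 0.0], [444.6141757335824, -154.95538933114054, 0.0], [471.5446456797834, -0.11255065516482787, 0.0]
[... 1520 characters left out ...]
4945928472, 34.0], [334.45275791872785, 43.58507009014755, 34.0]]
orange ((294.3269348144531, 191.36537170410156), (16.4737548828125, 39.41933822631836), 11.309932708740234) [[647.8  -2.2  34. ]] [[615.1850080168745, 19.507991838086152, 34.0], [686.8064226461988, 5.316846336117049, 34.0], [680.6796911185617, -24.18467809326026, 34.0], [609.1011406134019, -9.750081668935525, 34.0]]
orange ((266.6472473144531, 185.59317016601562), (15.459732055664062, 38.66972732543945), 11.768289566040039) [[658.7  48.1  34. ]] [[626.6828527287389, 68.82346439228841, 34.0], [696.8877702259797, 54.75516505924986, 34.0], [690.9392884109888, 27.145213559534607, 34.0], [620.7651616016374, 41.4392459556108, 34.0]]
```

Run:
```python
from h import *
np.set_printoptions(precision=1,suppress=True)
print("guard top corners z200",plane("top",[(66,119),(240,130),(219,370),(36,360)],200))
print("foot plates z~3",plane("top",[(258,146),(242,378)],3))
s=sense();print(s["eef_pos"],s["tcp_rot"])
def to(x,y,z,yaw):
    from scipy.spatial.transform import Rotation as R
    T=R.from_euler("xyz",s["tcp_rot"]).as_matrix();print(T)
    v=T.T@(np.array([x,y,z])-s["eef_pos"]);print("shift cm",v/10,"roll",-(yaw-np.degrees(s["tcp_rot"][2])))
to(610,-313,82+155+120,-41)
```

```text
guard top corners z200 [[722.2 332.9 200. ]
 [706.7  74.9 200. ]
 [350.5 101.6 200. ]
 [369.4 357.7 200. ]]
foot plates z~3 [[742.2  67.1   3. ]
 [313.3  93.3   3. ]]
[ 266.6 -565.1  404.1] [ 3.1  0.  -1.1]
[[ 0.4 -0.9 -0. ]
 [-0.9 -0.4  0. ]
 [-0.   0.  -1. ]]
shift cm [ -8.1 -41.8   4.7] roll -23.742896675951812
```

```bash
python3 -m creep '100 -0.8 -4.2 0.5 -2.4; 100 -1.6 -8.4 0.9 -4.8; 100 -2.4 -12.5 1.4 -7.1; 100 -3.2 -16.7 1.9 -9.5; 100 -4.1 -20.9 2.4 -11.9; 100 -4.9 -25.1 2.8 -14.2; 100 -5.7 -29.3 3.3 -16.6; 100 -6.5 -33.4 3.8 -19; 100 -7.3 -37.6 4.2 -21.4; 100 -8.1 -41.8 4.7 -23.7; 100 -8.1 -41.8 4.7 -23.7; 100 -8.1 -41.8 4.7 -23.7' 60
python3 - <<'E'
from h import *
np.set_printoptions(precision=2,suppress=True)
c=K("wrist");s=sense();p,d=grab_frame("wrist");cv2.imwrite("pics/w1.png",p)
print(s["clock"],s["eef_pos"],s["tcp_rot"],s["contact_force"])
print(proj("wrist",[[610,-313,94]],c))
import pickle;pickle.dump((c,d),open("pics/w1.pkl","wb"))
E
```

```text
clock: 1.35
eef_pos: [610.4, -312.7, 356.4]
tcp_rot: [3.141, 0.002, -0.715]
contact_force: [0.3, -0.2, 0.4]
opening: 1.001
1.35 [ 610.37 -312.68  356.43] [ 3.14  0.   -0.71] [ 0.34 -0.25  0.41]
[[326.25 256.29]]
```

View pics/w1.png

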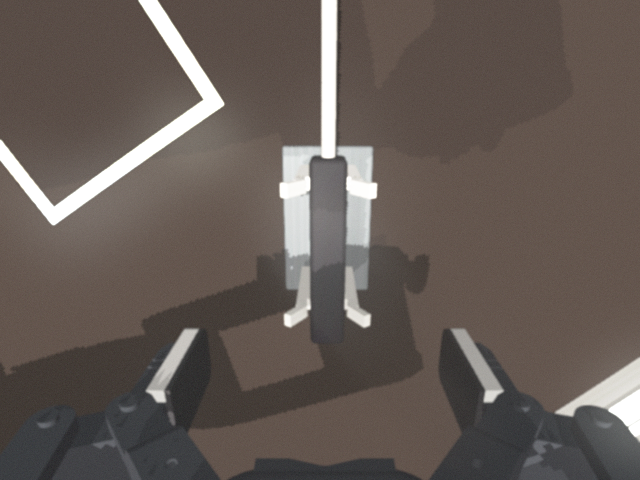

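Run:
```python
from h import *
import pickle
np.set_printoptions(precision=1,suppress=True)
c,d=pickle.load(open("pics/w1.pkl","rb"))
P=plane("wrist",[(328,157),(327,342),(327,330),(328,188),(327.5,318)],94,c);print(P)
print(dep("wrist",[(328,240),(327,300)],d,c))
print(plane("wrist",[(330,20),(329,130)],86,c))
# bay corner
u=np.array([np.cos(np.radians(49)),np.sin(np.radians(49))])
print(P[:,:2]@u, P[:,:2]@[-u[1],u[0]], np.array([610.4,-312.7])@np.c_[u,[-u[1],u[0]]])
```

```text
[[ 649.2 -269.2   94. ]
 [ 571.5 -358.2   94. ]
 [ 577.4 -351.5   94. ]
 [ 637.8 -282.4   94. ]
 [ 583.3 -345.1   94. ]]
[[ 617.5 -305.9   94. ]
 [ 591.5 -335.1   94.5]]
[[ 696.2 -216.4   86. ]
 [ 658.9 -258.8   86. ]]
[222.7 104.6 113.5 205.3 122.2] [-666.5 -666.4 -666.3 -666.6 -666.6] [ 164.5 -665.8]
```

```bash
python3 -m creep '100 0 0.1 3 0; 100 0.1 0.1 6 0; 100 0.1 0.1 8.5 0; 100 0.1 0.1 10.5 0; 100 0.1 0.1 11.9 0; 100 0.1 0.1 11.9 0; 100 0.1 0.1 11.9 0; 60 0.1 0.1 11.9 0; 20 0.1 0.1 11.9 0; 0 0.1 0.1 11.9 0; 0 0.1 0.1 11.9 0; 0 0.1 0.1 11.9 0; 0 0.1 0.1 11.9 0; 0 0.1 0.1 11.9 0; 0 0.1 0.1 11.9 0' 80
```

```text
clock: 2.9
eef_pos: [609.9, -314.8, 238.4]
tcp_rot: [-3.142, 0.001, -0.716]
contact_force: [-0.8, 0.7, 6.0]
opening: 0.245
```

```bash
python3 -m creep '0 0 0 -0.8 0; 0 0 0 -2 0; 0 0 0 -4 0; 0 0 0 -6 0; 0 0 0 -7 0; 0 -1.5 -0.4 -7 -4; 0 -3.7 -0.9 -7 -10; 0 -6 -1.5 -7 -16; 0 -8.2 -2.1 -7 -23; 0 -10.5 -2.7 -7 -29; 0 -12.7 -3.2 -7 -35; 0 -14 -3.5 -7 -39; 0 -14.7 -3.7 -7 -41; 0 -14.7 -3.7 -7 -41; 0 -14.7 -3.7 -7 -41'
python3 - <<'E'
from h import *
np.set_printoptions(precision=4,suppress=True)
c=K("wrist");s=sense();
for n in("wrist","scene","top"):
    p,d=grab_frame(n);cv2.imwrite(f"pics/{n}2.png",p);np.save(f"pics/{n}2.npy",d)
print(s["eef_pos"],s["tcp_rot"],s["contact_force"],s["qpos"])
E
```

```text
clock: 4.4
eef_pos: [523.8, -190.8, 308.8]
tcp_rot: [-3.141, -0.0, -0.002]
contact_force: [0.4, 0.0, -0.7]
opening: 0.24
[ 523.7872 -190.7626  308.8063] [-3.1413 -0.     -0.0019] [ 0.427   0.0427 -0.6762] [-0.352   0.3614  1.8638  0.0003  0.9164 -0.3504]
```

View pics/scene2.png

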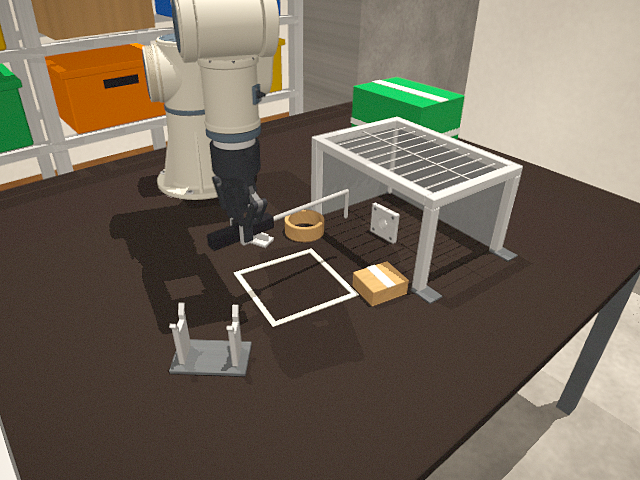

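View pics/top2.png

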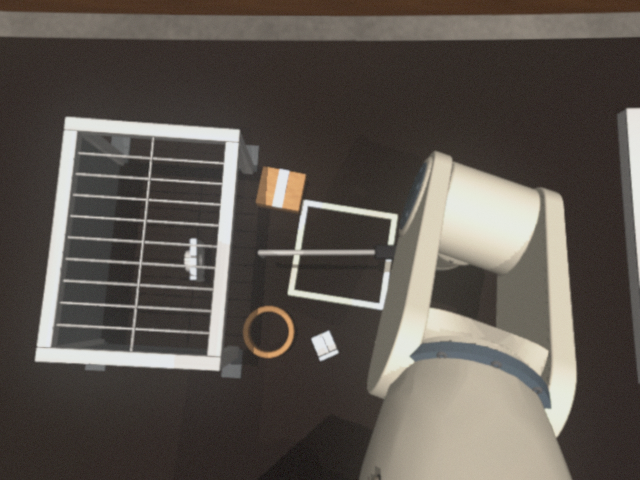

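View pics/wrist2.png

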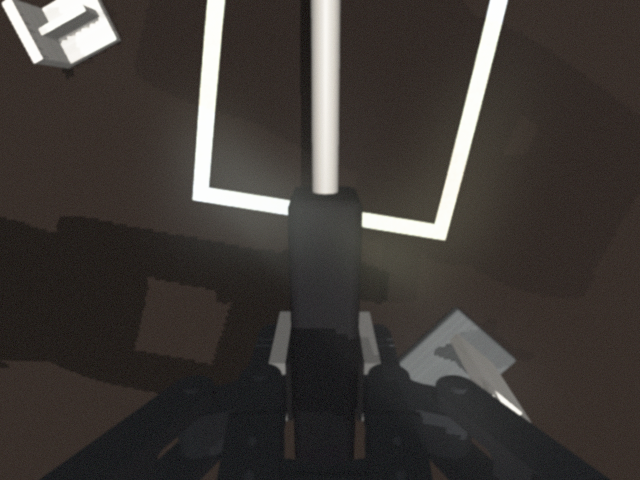

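Run:
```python
from h import *
crop("pics/scene2.png",300,175,100,75,8,"pics/c4.png")
crop("pics/top2.png",240,220,160,60,5,"pics/c5.png")
```

```text
(no output)
```

View pics/c4.png

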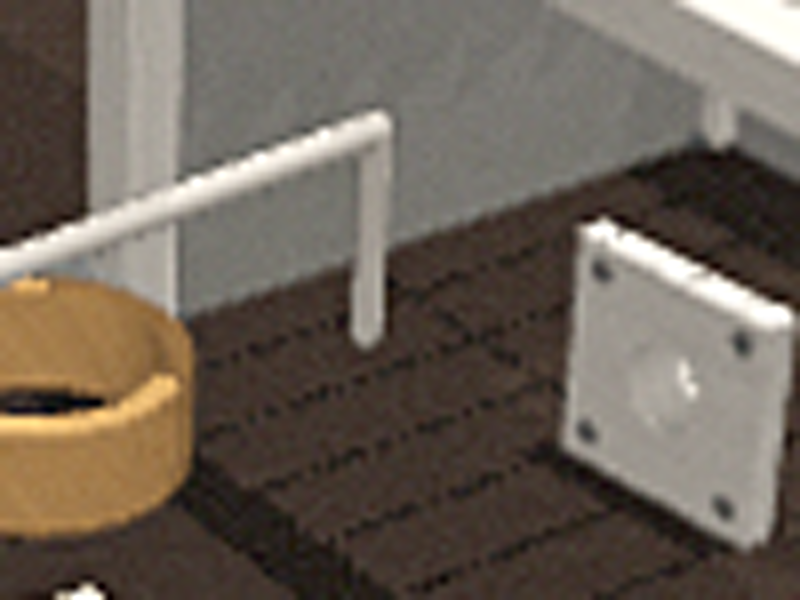

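View pics/c5.png

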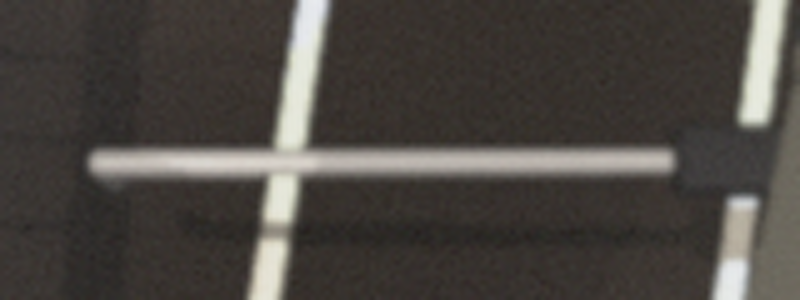

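```bash
cat >> h.py <<'E'
def tri(a,b,ca=None,cb=None):
    o1,d1=ray(*a,ca);o2,d2=ray(*b,cb);d1=d1[0];d2=d2[0]
    t=np.linalg.lstsq(np.c_[d1,-d2],o2-o1,rcond=None)[0]
    p,q=o1+t[0]*d1,o2+t[1]*d2
    return (p+q)/2,np.linalg.norm(p-q)
E
python3 - <<'E'
from h import *
np.set_printoptions(precision=1,suppress=True)
print("corner",tri(("scene",[(347,190.5)]),("top",[(260.2,252.4)])))
c,_=tri(("scene",[(347,190.5)]),("top",[(260.2,252.4)])); 
o,d=ray("scene",[(345.9,218.5)]);print("tooth end at y",o+d[0]*(c[1]-o[1])/d[0][1])
print("rod", plane("top",[(260,252.4),(240+670/5-.4,220+160/5-.4)],c[2]+4))
# flange from scene: back face corners at z=70,0
print("flange scene", plane("scene",[(300+582/8,175+228/8),(300+792/8,175+325/8)],70),plane("scene",[(300+565/8,175+445/8),(300+765/8,175+550/8)],0))
E
```

```text
corner (array([524.8,  48.5, 153.5]), np.float64(1.050874509058408))
tooth end at y [526.5  48.5  91.5]
rod [[ 524.1   48.   157.5]
 [ 524.1 -129.9  157.5]]
flange scene [[487.8 166.9  70. ]
 [561.3 171.9  70. ]] [[488.8 166.4   0. ]
 [562.9 170.    0. ]]
```

```bash
python3 -m creep '0 0 -1.5 0 0; 0 0 -4 0 0; 0 0 -6.5 0 0; 0 0 -9 0 0; 0 0 -11.5 0 0; 0 0 -13.5 0 0; 0 0 -15 0 0; 0 0 -15.4 0 0; 0 0 -15.4 0 0; 0 0 -15.4 0.7 0; 0 0 -15.4 1.7 0; 0 0 -15.4 2.5 0; 0 0 -15.4 2.9 0; 0 0 -15.4 2.9 0; 0 0 -15.4 2.9 0'
python3 - <<'E'
from h import *
np.set_printoptions(precision=4,suppress=True)
s=sense()
for n in("scene","top"):
    p,d=grab_frame(n);cv2.imwrite(f"pics/{n}3.png",p);np.save(f"pics/{n}3.npy",d)
print(s["clock"],s["eef_pos"],s["tcp_rot"],s["contact_force"])
crop("pics/scene3.png",340,160,100,75,8,"pics/c6.png")
crop("pics/top3.png",150,220,100,75,8,"pics/c7.png")
E
```

```text
clock: 6.05
eef_pos: [524.0, -37.1, 279.5]
tcp_rot: [-3.141, 0.001, -0.002]
contact_force: [0.2, -0.1, -1.6]
opening: 0.244
6.05 [524.0384 -37.1022 279.4622] [-3.1411  0.0007 -0.0019] [ 0.2193 -0.0546 -1.6482]
```

View pics/c6.png

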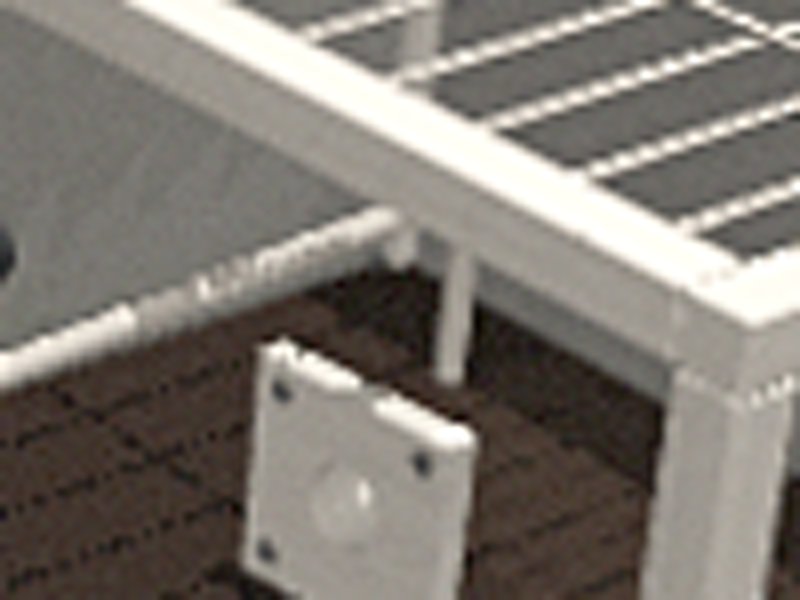

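View pics/c7.png

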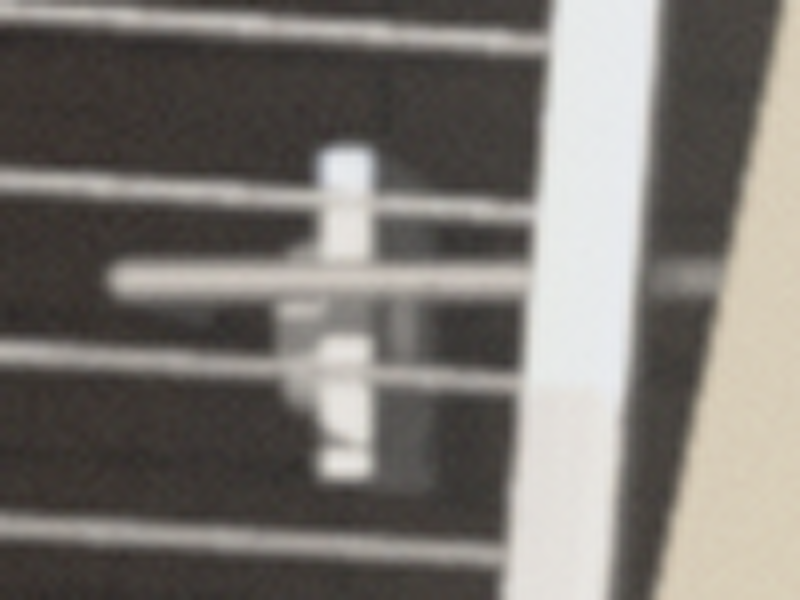

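Run:
```python
from h import *
np.set_printoptions(precision=1,suppress=True)
P=plane("top",[(163.2-.4,255.1-.4)],126);print("rod outer end",P)
o,d=ray("scene",[(396,207.6)]);print("tooth end",o+d[0]*(P[0][1]-4-o[1])/d[0][1])
print("centreline wire, flange rod at 126",plane("top",[(150+345/8,220+281/8)],126))
```

```text
rod outer end [[524.6 206.6 126. ]]
tooth end [525.7 202.6  63.8]
centreline wire, flange rod at 126 [[523.6 158.4 126. ]]
```

```bash
python3 -m creep '0 0 0.5 0 0; 0 0 1 0 0; 0 0 1.5 0 0; 0 0 1.8 0 0; 0 0 2.1 0 0; 0 0 2.4 0 0; 0 0 2.7 0 0; 0 0 2.9 0 0; 0 0 2.9 0 0'
python3 - <<'E'
from h import *
np.set_printoptions(precision=4,suppress=True)
s=sense()
p,d=grab_frame("scene");q,d=grab_frame("top")
print(s["clock"],s["eef_pos"],s["contact_force"])
a=cv2.resize(p[150:250,330:430],None,fx=4,fy=4,interpolation=2);b=cv2.resize(q[210:310,140:240],None,fx=4,fy=4,interpolation=2)
cv2.imwrite("pics/c8.png",np.hstack([a,b]))
E
```

```text
clock: 7.05
eef_pos: [524.1, -66.2, 279.8]
tcp_rot: [-3.141, 0.0, -0.002]
contact_force: [0.5, -0.5, -2.1]
opening: 0.239
7.05 [524.1053 -66.2159 279.8213] [ 0.5121 -0.4848 -2.1144]
```

View pics/c8.png

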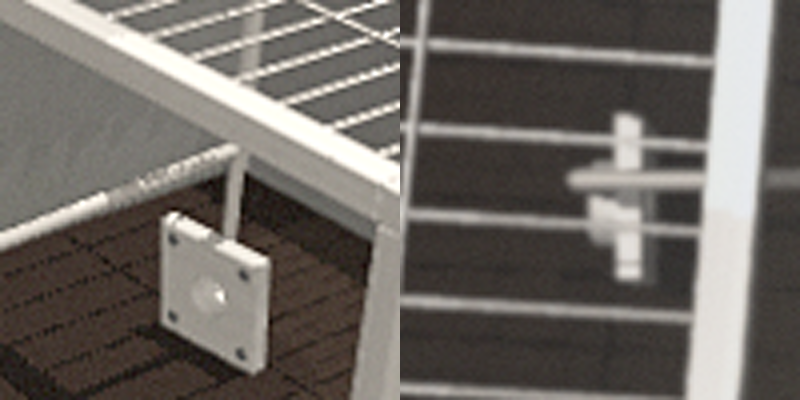

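```bash
python3 -m creep '0 0 0.2 0 0; 0 0 0.4 0 0; 0 0 0.6 0 0; 0 0 0.8 0 0; 0 0 0.9 0 0; 0 0 0.9 0 0; 0 0 0.9 0 0'
python3 - <<'E'
from h import *
np.set_printoptions(precision=4,suppress=True)
s=sense()
p,d=grab_frame("scene");q,d=grab_frame("top")
print(s["clock"],s["eef_pos"],s["contact_force"])
a=cv2.resize(p[150:250,330:430],None,fx=4,fy=4,interpolation=2);b=cv2.resize(q[210:310,140:240],None,fx=4,fy=4,interpolation=2)
cv2.imwrite("pics/c9.png",np.hstack([a,b]))
E
```

```text
clock: 7.85
eef_pos: [524.1, -75.0, 279.8]
tcp_rot: [-3.141, 0.0, -0.002]
contact_force: [0.6, -0.0, -1.1]
opening: 0.242
7.85 [524.0734 -75.045  279.8263] [ 0.5768 -0.0272 -1.1091]
```

View pics/c9.png

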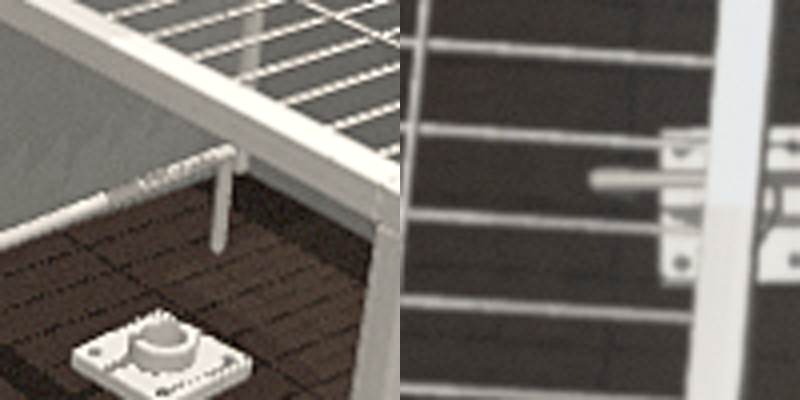

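Run:
```python
from h import *
p,d=grab_frame("scene");cv2.imwrite("pics/scene4.png",p)
q,d=grab_frame("top");cv2.imwrite("pics/top4.png",q)
crop(p,340,215,64,48,12,"pics/c10.png");crop(q,190,230,80,60,10,"pics/c11.png")
```

```text
(no output)
```

View pics/c10.png

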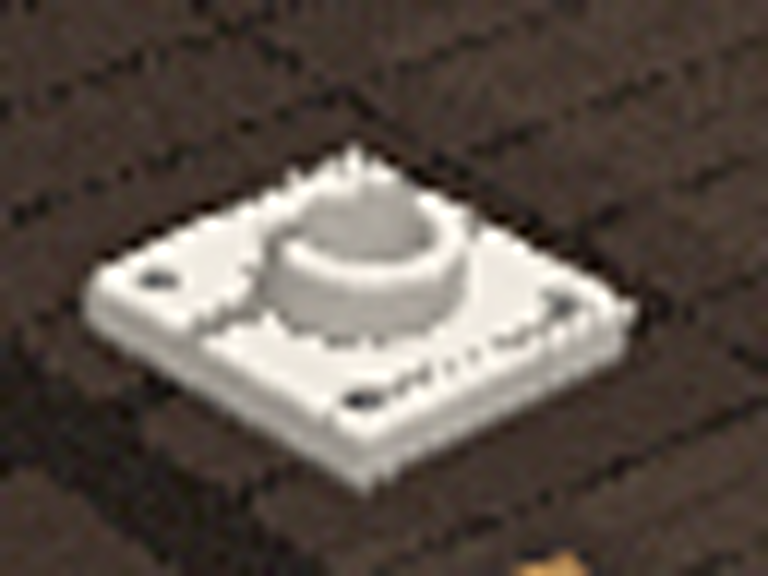

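View pics/c11.png

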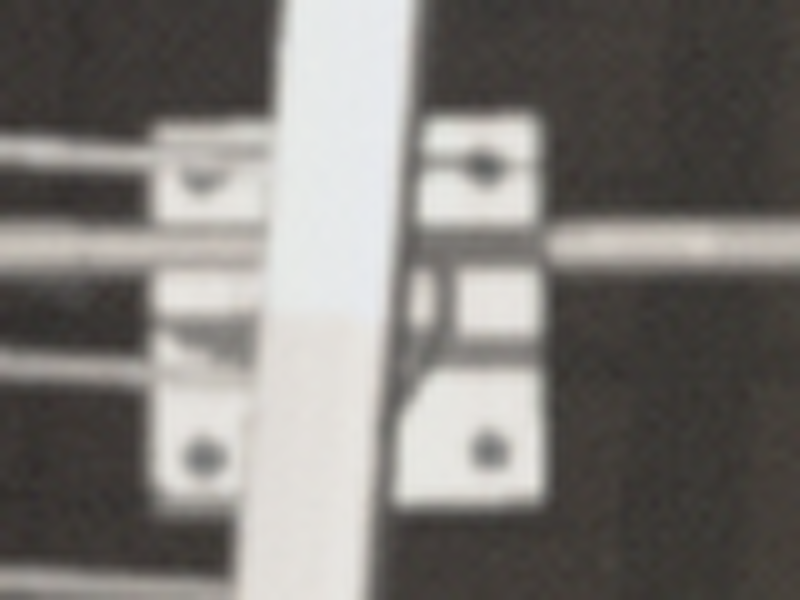

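Run:
```python
from h import *
np.set_printoptions(precision=1,suppress=True)
f=lambda x,y:(190+(x+.5)/10-.5,230+(y+.5)/10-.5)
C=plane("top",[f(152,120),f(545,115),f(545,503),f(152,505)],10);print(C,C.mean(0))
H=plane("top",[f(485,164),f(490,451),f(204,457)],10);print("holes",H,(H[0]+H[2])/2)
g=lambda x,y:(340+(x+.5)/12-.5,215+(y+.5)/12-.5)
print("bore scene",plane("scene",[g(367,222)],24))
S=plane("scene",[g(85,285),g(365,430),g(632,305),g(355,150)],10);print(S,S.mean(0))
h=plane("scene",[g(157,278),g(362,400),g(563,303)],10);print(h,(h[0]+h[2])/2)
s=sense();print(s["clock"],s["eef_pos"])
```

```text
[[559.6 163.1  10. ]
 [560.1  91.3  10. ]
 [488.7  90.7  10. ]
 [489.  161.9  10. ]] [524.4 126.7  10. ]
holes [[551.1 102.2  10. ]
 [498.3 100.8  10. ]
 [497.6 152.6  10. ]] [524.4 127.4  10. ]
bore scene [[522.1 128.8  24. ]]
[[489.9  89.5  10. ]
 [556.1  95.6  10. ]
 [557.6 163.2  10. ]
 [486.7 162.6  10. ]] [522.5 127.7  10. ]
[[496.4 101.5  10. ]
 [548.9 102.   10. ]
 [549.2 153.8  10. ]] [522.8 127.7  10. ]
8.05 [524.1 -74.9 279.8]
```

```bash
python3 -m creep '0 0 0.8 0 0; 0 0 1.9 0 0; 0 -0.1 3 0 0; 0 -0.1 3.6 0 0; 0 -0.1 3.7 0 0; 0 -0.1 3.7 0 0; 0 -0.1 3.7 1 0; 0 -0.1 3.7 2 0; 0 -0.1 3.7 2.8 0; 0 -0.1 3.7 3.4 0; 0 -0.1 3.7 3.8 0; 0 -0.1 3.7 4.2 0; 0 -0.1 3.7 4.3 0'
python3 - <<'E'
from h import *
np.set_printoptions(precision=4,suppress=True)
s=sense()
p,d=grab_frame("scene");cv2.imwrite("pics/scene5.png",p)
crop(p,330,180,84,63,9,"pics/c12.png")
print(s["clock"],s["eef_pos"],s["contact_force"])
E
```

```text
clock: 9.35
eef_pos: [523.0, -111.9, 236.4]
tcp_rot: [-3.141, 0.0, -0.002]
contact_force: [-0.4, -0.3, -1.2]
opening: 0.243
9.35 [ 522.9641 -111.8771  236.4087] [-0.3705 -0.3095 -1.2372]
```

View pics/c12.png

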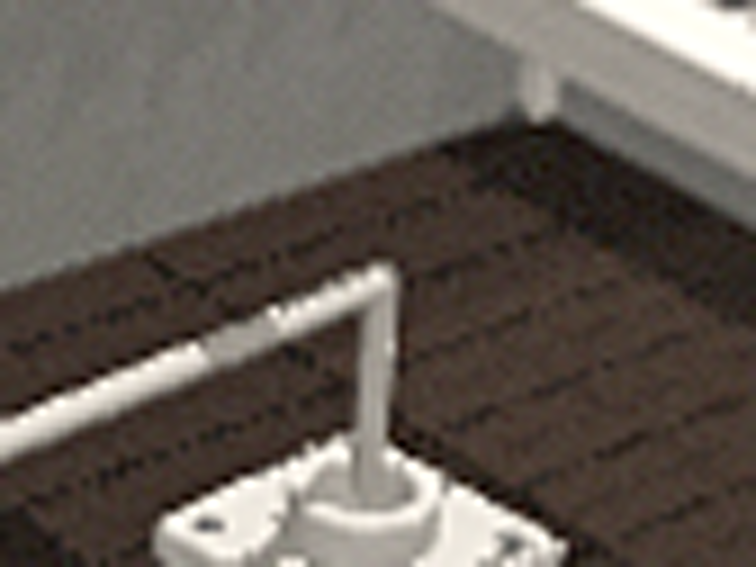

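```bash
python3 -m creep '0 0 0 0.4 0; 0 0 0 0.8 0; 0 0 0 1.1 0; 0 0 0 1.2 0; 0 0 0 1.2 0'
python3 - <<'E'
from h import *
s=sense();e=s["eef_pos"];print(e,s["contact_force"],s["clock"])
for i in range(1,19):
    t=(1-np.cos(np.pi*i/18))/2*.6+.4*i/18
    ph=np.radians(90-22*t);tx=e[0]+.5+12.5*t;ty=e[1]+239.6-226.7*t
    h=np.array([tx-239.6*np.cos(ph),ty-239.6*np.sin(ph)])-e[:2]
    print("0 %.1f %.1f 0 %.1f;"%(h[0]/10,-h[1]/10,22*t),end=" ")
E
```

```text
clock: 9.9
eef_pos: [522.9, -111.9, 224.3]
tcp_rot: [-3.141, 0.001, -0.002]
contact_force: [-0.3, 0.8, -0.8]
opening: 0.24
[ 522.92264683 -111.88485212  224.3050697 ] [-0.25206167  0.76802063 -0.79248782] 9.9
0 -0.2 0.6 0 0.6; 0 -0.4 1.4 0 1.4; 0 -0.8 2.4 0 2.4; 0 -1.2 3.6 0 3.5; 0 -1.7 4.9 0 4.8; 0 -2.2 6.3 0 6.2; 0 -2.7 7.8 0 7.8; 0 -3.3 9.3 0 9.4; 0 -3.9 10.9 0 11.0; 0 -4.5 12.4 0 12.6; 0 -5.0 13.9 0 14.2; 0 -5.6 15.3 0 15.8; 0 -6.1 16.7 0 17.2; 0 -6.5 17.8 0 18.5; 0 -6.9 18.9 0 19.6; 0 -7.2 19.7 0 20.6; 0 -7.5 20.4 0 21.4; 0 -7.7 20.9 0 22.0;
```

```bash
python3 -m creep '0 -0.2 0.6 0 0.6; 0 -0.4 1.4 0 1.4; 0 -0.8 2.4 0 2.4; 0 -1.2 3.6 0 3.5; 0 -1.7 4.9 0 4.8; 0 -2.2 6.3 0 6.2; 0 -2.7 7.8 0 7.8; 0 -3.3 9.3 0 9.4; 0 -3.9 10.9 0 11; 0 -4.5 12.4 0 12.6; 0 -5 13.9 0 14.2; 0 -5.6 15.3 0 15.8; 0 -6.1 16.7 0 17.2; 0 -6.5 17.8 0 18.5; 0 -6.9 18.9 0 19.6; 0 -7.2 19.7 0 20.6; 0 -7.5 20.4 0 21.4; 0 -7.7 20.9 0 22; 0 -7.7 20.9 0 22'
python3 - <<'E'
from h import *
np.set_printoptions(precision=4,suppress=True)
s=sense()
p,d=grab_frame("scene");cv2.imwrite("pics/scene6.png",p)
q,d=grab_frame("top");cv2.imwrite("pics/top6.png",q)
print(s["clock"],s["eef_pos"],s["tcp_rot"],s["contact_force"])
E
```

```text
clock: 11.8
eef_pos: [445.5, -321.3, 224.3]
tcp_rot: [-3.141, 0.0, -0.387]
contact_force: [-0.2, 0.4, -1.3]
opening: 0.244
11.8 [ 445.4603 -321.3016  224.2616] [-3.1414  0.0005 -0.3866] [-0.2051  0.3557 -1.3111]
```

View pics/scene6.png

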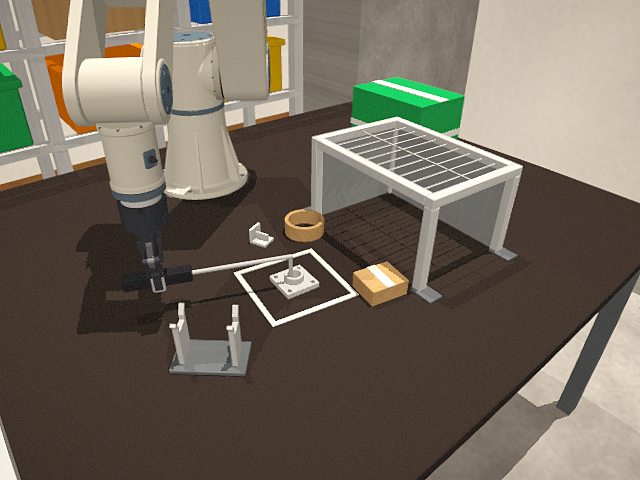

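View pics/top6.png

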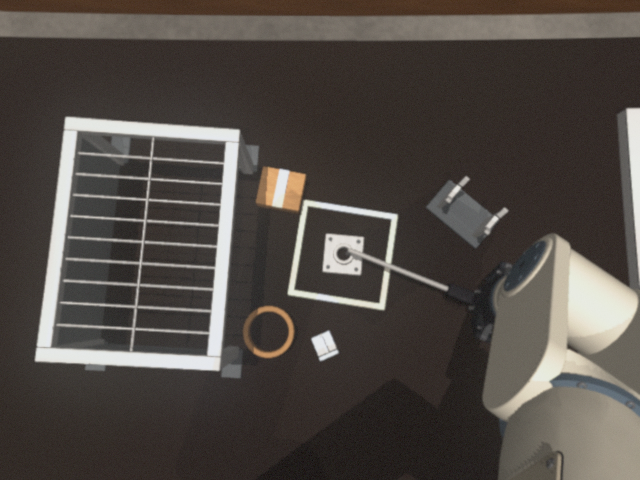

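```bash
python3 -m creep '0 0 -0.5 0 0; 0 0 -0.5 -0.5 0; 0 0 -0.5 -1.5 0; 0 0 -0.5 -3 0; 0 0 -0.5 -5 0; 0 0 -0.5 -7 0; 0 0 -0.5 -8.4 0; 0 1 -0.8 -8.4 1; 0 2.5 -1.5 -8.4 3; 0 5 -2.5 -8.4 6; 0 7.5 -3.5 -8.4 9; 0 10 -4.6 -8.4 12.5; 0 12.5 -5.7 -8.4 16; 0 14 -6.4 -8.4 18; 0 15 -6.8 -8.4 18.9; 0 15 -6.8 -8.4 18.9; 0 15 -6.8 -8.4 18.9'
python3 - <<'E'
from h import *
from scipy.spatial.transform import Rotation as R
np.set_printoptions(precision=4,suppress=True)
s=sense();T=R.from_euler("xyz",s["tcp_rot"]).as_matrix()
print(s["clock"],s["eef_pos"],s["tcp_rot"],s["contact_force"],T.T@(np.array([609.9,-314.8,238.4])-s["eef_pos"])/10,np.degrees(s["tcp_rot"][2]+.716))
p,d=grab_frame("scene");cv2.imwrite("pics/scene7.png",p)
q,d=grab_frame("wrist");cv2.imwrite("pics/w7.png",q)
E
```

```text
clock: 13.6
eef_pos: [609.8, -314.1, 307.5]
tcp_rot: [3.141, 0.002, -0.715]
contact_force: [0.4, -0.3, -1.2]
opening: 0.245
13.6 [ 609.7885 -314.0897  307.4666] [ 3.1412  0.0021 -0.7149] [ 0.4399 -0.2743 -1.2317] [0.0693 0.0435 6.9065] 0.06520515198385371
```

View pics/scene7.png

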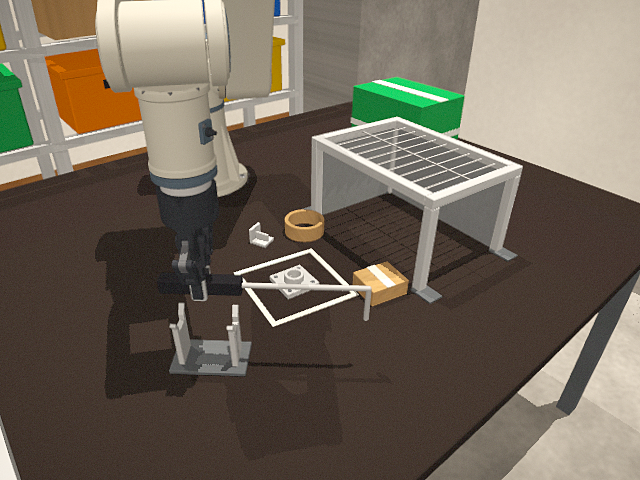

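View pics/w7.png

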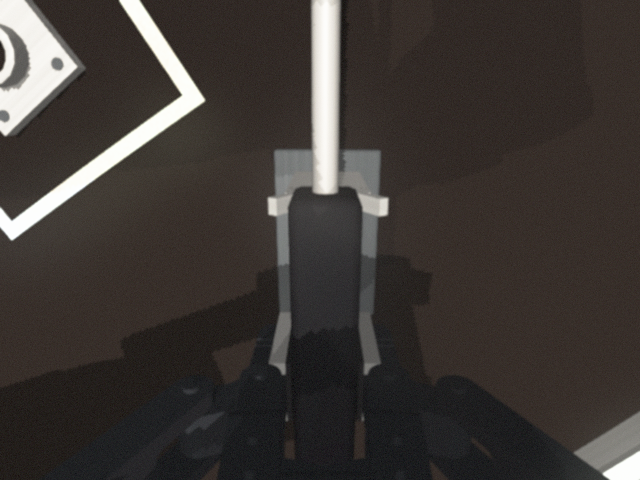

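```bash
python3 -m creep '0 0.1 0 1.5 0; 0 0.1 0 3 0; 0 0.1 0 4.3 0; 0 0.1 0 5.3 0; 0 0.1 0 6 0; 0 0.1 0 6.5 0; 0 0.1 0 6.8 0; 0 0.1 0 6.9 0; 0 0.1 0 6.9 0; 0 0.1 0 6.9 0'
python3 - <<'E'
from h import *
p,d=grab_frame("scene");cv2.imwrite("pics/scene8.png",p);crop(p,150,270,120,90,6,"pics/c13.png");print(sense()["contact_force"])
E
```

```text
clock: 14.7
eef_pos: [610.2, -314.9, 239.4]
tcp_rot: [3.142, 0.001, -0.715]
contact_force: [0.0, 0.3, -2.0]
opening: 0.246
[ 0.56851522 -0.43163855 -1.35091044]
```

View pics/c13.png

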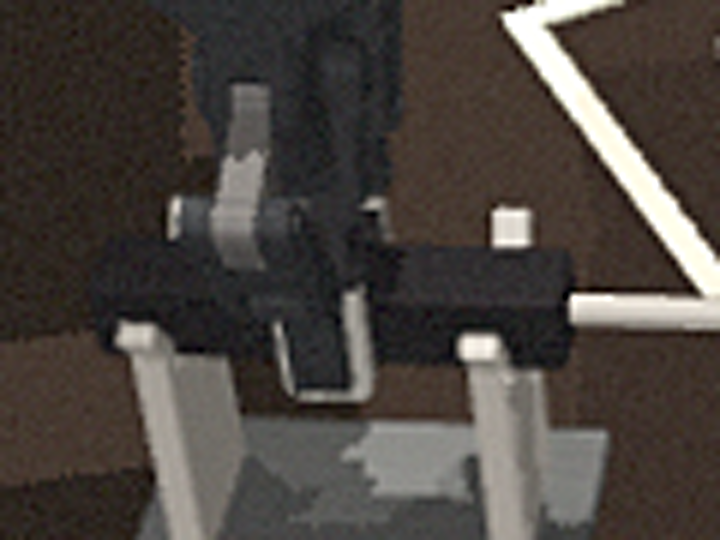

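```bash
python3 -m creep '0 0 0 0.1 0; 0 0 0 0.15 0; 0 0 0 0.2 0; 0 0 0 0.2 0'
```

```text
clock: 15.15
eef_pos: [610.4, -315.0, 238.4]
tcp_rot: [-3.142, 0.0, -0.716]
contact_force: [-1.2, 1.2, 6.1]
opening: 0.243
```

```bash
python3 -m creep '35 0 0 0 0; 50 0 0 0 0; 75 0 0 0 0; 100 0 0 0 0; 100 0 0 0 0; 100 0 0 0 0; 100 0 0 -0.8 0; 100 0 0 -2.5 0; 100 0 0 -5 0; 100 0 0 -8 0; 100 0 0 -11 0; 100 0 0 -13 0; 100 0 0 -14 0; 100 0 0 -14 0'
python3 - <<'E'
from h import *
for n in("scene","top","wrist"):
    p,d=grab_frame(n);cv2.imwrite(f"pics/{n}9.png",p)
print(sense()["clock"],sense()["contact_force"])
E
```

```text
clock: 16.55
eef_pos: [610.7, -315.2, 380.9]
tcp_rot: [-3.141, -0.003, -0.716]
contact_force: [0.6, 0.8, -0.9]
opening: 1.0
16.7 [ 1.17139593  0.28961361 -0.90157994]
```

View pics/scene9.png

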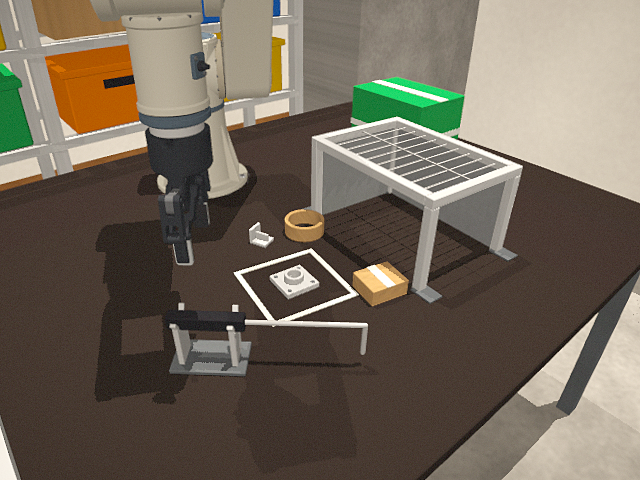

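View pics/top9.png

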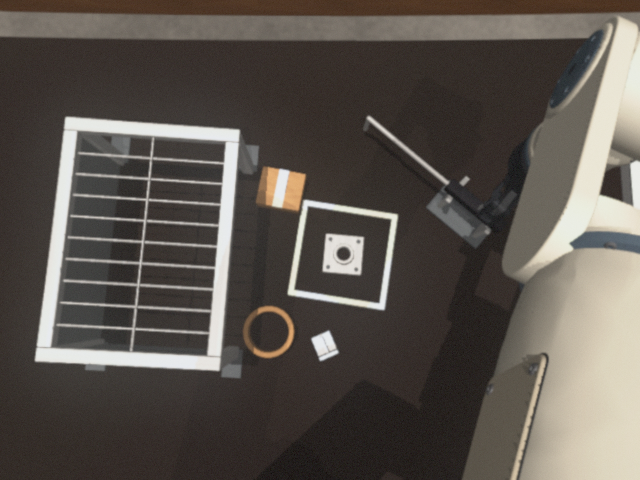

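View pics/wrist9.png

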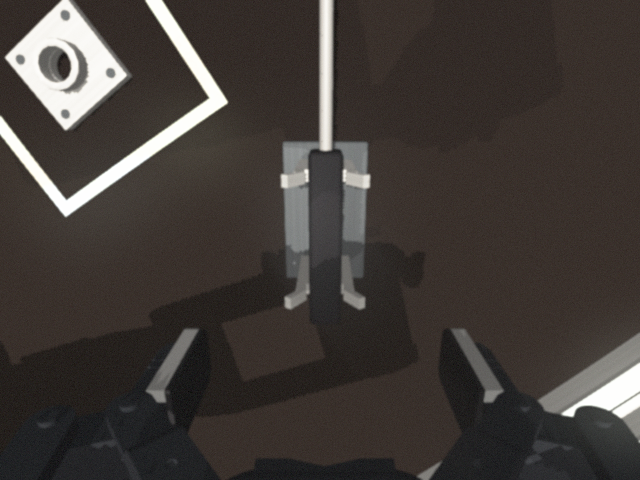

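Run:
```python
from h import *
a=cv2.imread("pics/top0.png").astype(int);b=cv2.imread("pics/top9.png").astype(int)
d=np.abs(a-b).max(2)
print([int((d[y:y+h,x:x+w]>60).sum()) for x,y,w,h in((238,300,62,62),(252,162,58,54),(306,326,38,40),(360,110,80,70))])
print(sign_off())
```

```text
[0, 0, 0, 0]
the job is handed in; nothing more can be done
None
```

The job is done and handed in at about 16.7 s of the 58 s allowed; no verdict was reported.

- **Flange:** I took the rod from its stand and reached in under the guard roof. I then drew the flange's top edge slowly towards the front, so it fell onto its flat back with the collar up, just inside the guard. With the tooth in the bore I pulled it out to the middle of the taped square. The gripper and arm never touched the flange.
- **Rod:** It is back in both forks of its stand, the gripper is open and clear above it, and the rod looks as it did at the start.

**Last checks:**
- The final pictures show the flange flat, collar up and inside the tape.
- The top pictures from start and end show no change at the tape roll, carton, bracket or rod end.
- The largest wrist force in any reading was about 6 N, as the handle seated in the forks.
- No check failed. The two cameras disagreed by about 2–5 mm on where the flange stood; the tipping went by the top camera.

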